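# Open the swab canister with the unknown thread hand

### The arm

A 6-joint arm with a two-finger parallel gripper is mounted at the origin on a cart in front of the work surface, level with it; the furniture and walls round the work are solid. World frame = base frame: x ahead of the robot, y to its left, z up, the work surface at z = 0. Lengths are in m, angles in degrees, forces in N, time in s.
With the tool pointing down it reaches from about 0.3 to 0.75 m from the base axis. Payload 8.5 kg.
Tool frame: the origin (TCP) lies on the centre line of the jaws, within the pads' length; the fingertips stand 11 mm ahead of it and the grasp point (between the pads) lies 8 mm behind it; x points along the fingers, y is the direction in which the jaws open and shut, and the axes are right-handed (so a half turn about x gives the same grasp; the last joint's range is limited). The gripper opens to 85 mm and grips with 20 to 120 N. Pads are 22 mm wide; open, the fingers measure 114 mm over their backs; the gripper's body (76 mm by 85 mm) begins 54 mm behind the grasp point. The pads swing forward as they close: fully open they stand 13 mm farther back than shut.
Start: joints at [-79.085, 21.807, 74.336, -0, 83.858, -12.336], TCP at [0.217, -0.505, 0.242] pointing down, gripper open.
Joint ranges: [-178.18, 178.18], [-50.72, 133.34], [12.68, 142.11], [-81.47, 261.47], [9.98, 163.14], [-165.26, 165.26]. Speed limits (degrees/s): [136.94, 136.94, 180, 180, 180, 180].

### API

Orientations are given as a 3x3 rotation matrix whose columns are the frame's x, y, z axes.
In Python, from rig import env gives the robot as it stands.
- The arm moves only by the tool carry_out, never from a script. Its argument "motion" is a list that holds one entry, the list of rows, each a list of 7 numbers: the shift along the tool's x, y, z in cm, then the turn, a rotation vector about the tool's x, y, z in rad, then the finger opening in cm, from 0 to 8.54. A call has 1 to 5 rows; each row is the pose to reach, as a shift and turn from the pose commanded when the call began, along the tool's axes at that moment; what a row does not reach only later rows make up. A row lasts 1/12 s, in which the tool goes at most 41.7 mm and 7.16 degrees, less where a joint would pass 70% of its speed; a pose out of reach is approached as far as the arm can. A call with a gripper value outside its range is refused whole. The fingers move at their own pace and stop on an object; "grip_force" is the grip in N (left out, the last holds). Time passes only in rows, so rows that repeat a pose let the fingers close. It gives the time, the measured TCP pose, the force and the opening at its end, in the units of the state.
- env.observe(): the state, without advancing time (a new reading comes with each control period).
- env.get_image(name): name is "scene" or "top"; returns a dict with "image" (480x640x3 uint8, red, green, blue), "fov_y" (degrees; the focal length in pixels is half the picture's height over the tangent of half this angle, whatever the lens; pixels are square), "cx", "cy" (the principal point, pixels), "R" (3x3) and "t" (3): a world point X has camera coordinates R X + t. Camera axes: x right, y down, z forward; pixel columns grow to the right and rows downward; lengths in m; the calibration is good to about 2 mm. A picture is of the moment at which its call begins. There is no depth.
- env.close_job(): hands the job in, once; it reports no verdict.
The state is a dict: "time_s": time; "q": joint angles; "qvel": joint speeds; "joint_efforts": joint torques, N m; "position": TCP position; "tool_rot": TCP orientation; "ft_force": force on the tool from outside, world axes, zero at the start; "wrist_torque": the same for the moment, N m; "grip_width": finger opening in m.
Only numpy, scipy, OpenCV 4.12 (cv2) and the standard library are available. Lean on these libraries where they do the work, as an engineer would, in place of code of your own. Each camera call takes 0.05 s, during which the arm holds its last target. There are 200 camera calls.

### The job

Slide the flat steel key plate fully home into the slot in front of the swab canister, which unlocks the canister's twist cap, and leave it standing there. Then take the cap off; nobody remembers whether it opens clockwise or anticlockwise, so try a gentle turn each way to find out. Finish while still holding the cap: level, right side up, over the middle of the empty kidney tray, its underside about ten centimetres above the table, the tray, the dosing cup and the two vials left standing where they are.

Things in the scene. Friction and masses are not known exactly. Their poses are not given: they have to be found in the camera images.
- canister: Round white plastic canister, 74 mm in diameter, on a grey foot plate 6 mm thick fixed to the table; cannot move. Origin: on the table, on the canister's axis; z up; its -x side, roughly toward the robot, bears the slot block. It tapers from 74 mm at z = 62 mm to a flat shoulder, 58 mm in diameter, at z = 76 mm, on which the cap sits concentrically.
- slot_mouth (a point): Centre of the mouth of the key slot, in the top of a white block (34 x 72 x 34 mm, top 40 mm above the table), 95 mm from the canister's axis toward its -x. Axes as the canister's. The slot goes straight down, 10 mm (x) by 46 mm (y) with a small chamfer. A spring plunger in it meets the key 19 mm above the table and gives 10 mm under less than 1.5 N.
- bolt (a joint): Plunger in the slot: 0 raised (cap barred in both directions), 0.010 (m) fully pressed, when the key's underside is 9 mm above the table, 31 mm below the slot mouth: the cap is free to turn. The key's own weight presses it fully down and keeps it there after release.
- key: Flat steel plate, 8 mm thick (its x), 44 mm wide (its y), 85 mm tall (its z, up), 0.2 kg, the same either way round; origin at the centre of its underside. It stands upright and loose in a fixed grey stand (36 x 74 x 30 mm, slot floor 5 mm above the table), so its top is 90 mm above the table and must rise 30 mm to leave the stand. Home in the slot, its top is at 94 mm.
- neck_top (a point): Centre of the top of the canister's neck, 98 mm above the table, hidden under the cap. The neck has two ledges (twist lock) that hold the cap: pulled up while locked it yields 2 mm and no more. Turned far enough, the cap comes straight up; it must rise 25 mm to be clear of the neck.
- cap: Loose ribbed aluminium cap, 52 mm in diameter (54 mm over the ribs), 34 mm high, 0.1 to 0.2 kg, hollow below, a thin straight bar raised 2.5 mm across its top. Origin: centre of its underside, z up. At the start it is locked on the canister: underside 76 mm and top 110 mm above the table, x axis and bar parallel to the canister's x axis. It may be gripped at any turn about the vertical.
- cap_top (a point): Centre of the cap's flat top, 34 mm above its underside. One way of turning, clockwise or anticlockwise, stops dead after about 0.1 rad; the other turns freely (with the key home). Which is free differs from start to start and cannot be seen. The cap is still locked below 0.7 rad of free turn and comes off from 0.9 to 2.2 rad (aim at 1.3 rad).
- drip_tray: Empty grey-brown kidney-shaped pulp tray standing loose on the table, 128 mm (its x) by 258 mm (its y) and 46 mm high. Origin: middle of its underside, z up.
- tray_middle (a point): Point in the middle of the kidney tray's inner floor, 3 mm above the table. The cap is to be held over this point.
- dosing_cup: Bystander: small clear dosing cup, 39 mm wide, 38 mm high, standing loose in front, between canister and tray; origin at the centre of its underside.
- vial_near: Bystander: small upright vial, 16 mm wide, 39 mm high, loose, behind the key stand, between canister and tray; origin at the centre of its underside.
- vial_far: Bystander: the same kind of vial, standing farther from the robot; origin at the centre of its underside.
Mind the look-alikes: they are no part of the job. Of the things that look like the key, the middle-sized one is meant.

How it is judged:
By the outcome, as a careful person would: the job done as asked, in the order asked, and still so for the second after the job is handed in, while the arm keeps its last pose, push and grip.
It also fails if it takes over 61 s, if anything falls off the work surface, if the arm or the gripper's body presses on something with over 40 N, if the wrist force passes 120 N, or if a joint passes its speed limit or range.

## Working session

There is one attempt and no reset: what is moved stays moved. The work goes in short steps, Python scripts to look and compute and a tool call to move; the robot and the scene stay as the last step left them, time stands still between calls to the robot, and variables do not carry over. Pictures are saved under pics/ and viewed, on a budget of 10 in all, crops included, one or two more only if the job needs it, and the job is handed in when it is done.

Besides the shell and the picture viewer there is one more tool, called after "Request:" as name([rows], argument=value, ...), one row to a line, values as JSON. carry_out: Moves the arm, as the interface text tells. Its arguments: {"type":"object","properties":{"motion":{"type":"array","items":{"type":"array","items":{"type":"array","items":{"type":"number"}}}},"grip_force":{"type":"number"}},"required":["motion"]}

```bash
ls; mkdir -p pics; cat > h.py <<'E'
import numpy as np, cv2
from rig import env
def grab(n,name):
    d=env.get_image(n); cv2.imwrite(f'pics/{name}.png',d['image'][:,:,::-1]); np.save(f'pics/{name}.npy',d,allow_pickle=True); return d
def load(name): return np.load(f'pics/{name}.npy',allow_pickle=True).item()
def f(d): return 240/np.tan(np.radians(d['fov_y']/2))
def ray(d,u,v):
    R=np.array(d['R']);t=np.array(d['t']); r=R.T@np.array([(u-d['cx'])/f(d),(v-d['cy'])/f(d),1]); return -R.T@t,r
def onz(d,u,v,z):
    c,r=ray(d,u,v); return c+r*(z-c[2])/r[2]
def proj(d,X):
    c=np.array(d['R'])@np.array(X)+np.array(d['t']); return c[:2]/c[2]*f(d)+[d['cx'],d['cy']]
E
python3 - <<'E'
from h import *
for n in('scene','top'):
    d=grab(n,n+'0'); print(n,d['fov_y'],d['cx'],d['cy'],d['R'],d['t'],ray(d,0,0)[0])
print(env.observe())
E
```

```text
pics
scene 50.93462978469715 317.76933604069166 234.94851515241672 [[-0.8815831  -0.47154593  0.02134637]
 [-0.32312022  0.56989064 -0.75552497]
 [ 0.34409963 -0.67295549 -0.65477199]] [0.49044178 0.25799754 0.71969989] [0.26808094 0.56856143 0.65569376]
top 45.113932101113726 329.82361299624614 248.062452386559 [[-0.02472328 -0.9996927   0.00180515]
 [-0.99438338  0.02440602 -0.10298561]
 [ 0.10290991 -0.00434115 -0.99468121]] [-0.00115482  0.5715681   0.99888687] [ 0.46553391 -0.01076784  1.05243938]
{'time_s': 0.1, 'q': array([-7.90859853e+01,  2.18366044e+01,  7.43809091e+01, -1.68310352e-03,
        8.38579725e+01, -1.23352882e+01]), 'qvel': array([-0.03077286, -0.15830622, -0.09085514,  0.0052622 , -0.08537799,
       -0.03329664]), 'joint_efforts': array([ 3.50913768e-03, -4.49223554e+01, -2.31654614e+01, -2.24422661e-04,
        3.71601811e-03, -6.14248705e-06]), 'position': array([ 0.21704784, -0.50507753,  0.2417755 ]), 'tool_rot': array([[-2.78124850e-04,  3.94735404e-01, -9.18794799e-01],
       [ 1.28812087e-03, -9.18793931e-01, -3.94735421e-01],
       [-9.99999132e-01, -1.29330449e-03, -2.52927488e-04]]), 'ft_force': array([-0.49281121,  0.65403074, -0.06488852]), 'wrist_torque': array([0.01350346, 0.00477182, 0.03299272]), 'grip_width': 0.08566001694353231}
```

View pics/top0.png

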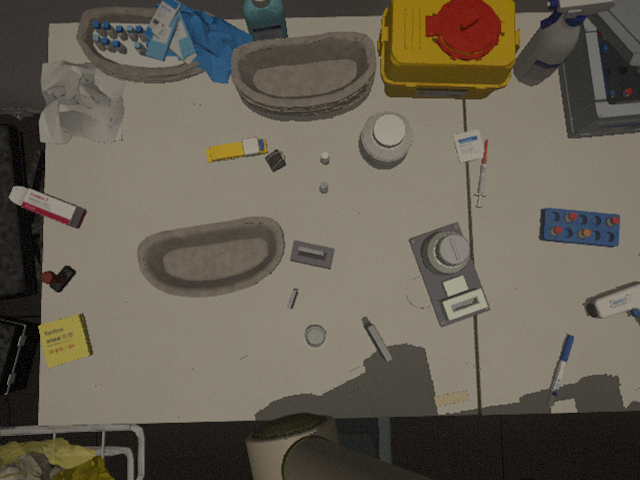

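View pics/scene0.png

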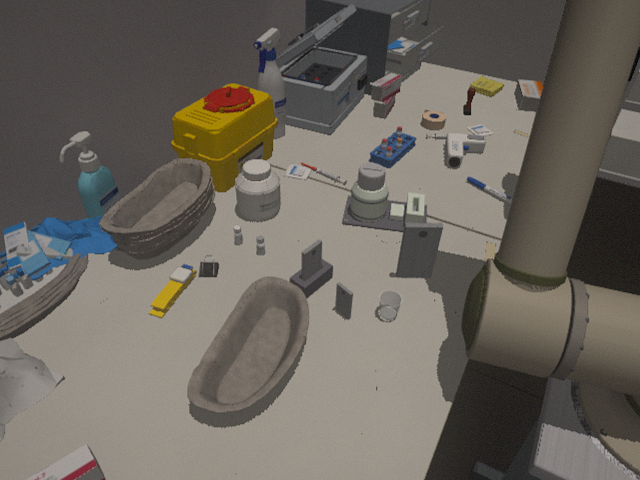

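The top view is oriented with image up = +x and image left = +y. Three plates could be the key:
- **Small:** loose, top view (293,297), scene view (344,300).
- **Middle-sized:** in the grey stand, top view (313,254), scene view (312,260).
- **Large:** loose, top view (376,340), scene view (418,248).

The one in the stand fits the description. The canister with the slot block is at top-view (446,252)/(465,304), and the empty tray is at (212,255). I'll confirm with an enlarged crop.

```bash
python3 - <<'E'
from h import *
t=cv2.imread('pics/top0.png'); s=cv2.imread('pics/scene0.png')
a=cv2.resize(t[215:365,270:410],None,fx=2.8,fy=2.8,interpolation=3)[:300*2]
b=cv2.resize(t[215:335,400:500],None,fx=3.9,fy=3.5,interpolation=3)
c=cv2.resize(s[155:325,285:445],None,fx=400/160,fy=400/160,interpolation=3)
b=cv2.resize(t[215:335,400:500],None,fx=4,fy=4,interpolation=3)
W=np.zeros((600,800,3),np.uint8)
W[:420,:392]=a; W[:425,400:800]=c[:425]
cv2.imwrite('pics/crop1.png',W[:425])
cv2.imwrite('pics/crop2.png',cv2.resize(t[215:335,400:500],None,fx=5,fy=5,interpolation=3))
E
```

```text
(no output)
```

View pics/crop1.png

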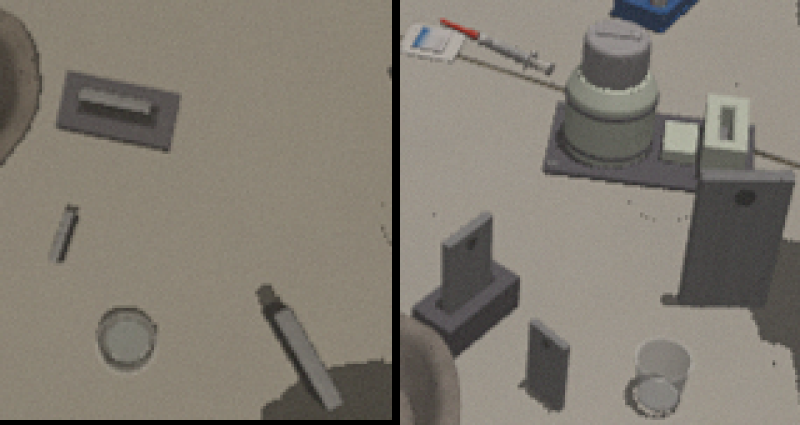

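View pics/crop2.png

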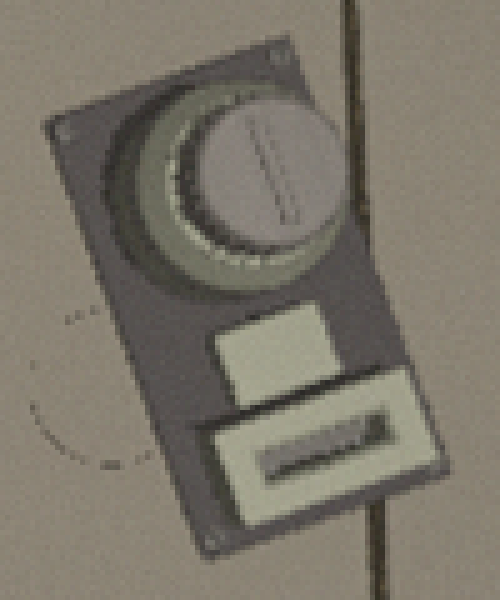

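The crop confirms it: the middle plate stands in the stand (top of the plate near crop (118,102), i.e. top-view (312,251)). The slot mouth is at crop2 (328,447), i.e. top-view (465.5,304.5), and the cap top at crop2 (272,170), i.e. top-view (454.5,249). Next I'll measure with masks.

```bash
cat > m.py <<'E'
from h import *
d=load('top0'); im=d['image'][:,:,::-1].copy(); K=6
def roi(x0,y0,x1,y1): return cv2.resize(im[y0:y1,x0:x1],None,fx=K,fy=K,interpolation=cv2.INTER_LINEAR)
def px(p,x0,y0): return ((np.array(p)+.5)/K-.5)+[x0,y0]
def rects(mask,x0,y0,z,lab,amin=20):
    cs,_=cv2.findContours(mask.astype(np.uint8),cv2.RETR_EXTERNAL,cv2.CHAIN_APPROX_NONE)
    for c in sorted(cs,key=cv2.contourArea)[::-1][:3]:
        if cv2.contourArea(c)<amin*K*K: continue
        b=px(cv2.boxPoints(cv2.minAreaRect(c)),x0,y0); P=np.array([onz(d,*q,z)[:2] for q in b])
        e=[P[1]-P[0],P[2]-P[1]]; L=[np.linalg.norm(v) for v in e]; l=e[int(np.argmax(L))]
        print(lab,'px',b.mean(0).round(1),'xy',P.mean(0).round(4),'size',np.round(L,4),'long dir deg',round(np.degrees(np.arctan2(l[1],l[0]))%180,1))
g=lambda a:cv2.cvtColor(a,cv2.COLOR_BGR2GRAY).astype(int)
a=roi(285,230,345,280); G=g(a)
if __name__=='__main__':
    for th in(90,95,100): rects(G<th,285,230,.03,f'stand<{th}')
    b=roi(290,240,332,262); print(np.percentile(g(b),[5,25,50,75,95]), g(im)[244:260,300:328:3])
    x0,y0=400,215; c=roi(400,215,500,335); H=g(c); sat=c.astype(int)
    yl=(sat[:,:,1]-sat[:,:,0]); print('slot area gray/ g-b'); print(g(im)[292:318,450:486:3])
    for th in(120,130,140): rects((H>th)&(np.arange(H.shape[0])[:,None]>(285-215)*K),x0,y0,.04,f'block>{th}')
E
python3 m.py
```

```text
stand<90 px [311.8 254.5] xy [0.5606 0.0171] size [0.0371 0.0732] long dir deg 76.5
stand<95 px [311.8 254.5] xy [0.5606 0.0171] size [0.0377 0.0738] long dir deg 76.5
stand<100 px [311.8 254.5] xy [0.5606 0.0171] size [0.0382 0.0743] long dir deg 76.6
[ 56.  81.  84. 112. 132.] [[ 80  84  80  78  91 112 126 133 134 132]
 [ 79  87  85  82  83  81 101 116 128 135]
 [ 97  83  84  88  84  82  81  84 103 122]
 [115 105  96  81  87  84  84  76  78  94]
 [114 115 119  93  87  80  82  84  83  83]
 [119 114 113 115  98  91  77  85  84  80]
 [100 118 123 113 111 109  91  93  81  86]
 [ 56  96 104 119 113 113 110 107  86  82]
 [ 51  51  59  98 114 123 114 110  77  83]
 [ 54  54  48  48  85 103 118 116  61  81]
 [ 57  55  57  51  49  61  96 107  51  79]
 [ 70  57  56  53  54  58  51  80  61  87]
 [ 82  76  63  55  62  57  57  49  64  85]
 [ 81  84  77  69  61  56  57  58  64  89]
 [ 86  81  85  85  75  64  51  58  60  87]
 [ 83  81  84  85  83  78  77  61  64  84]]
slot area gray/ g-b
[[162 159 158 117  46  52 113 153 157 157 160  91]
 [165 159 129  54  47 112 155 158 156 161 155  98]
 [162 129
[... 1215 characters left out ...]

block>120 px [436.3 309.6] xy [ 0.4581 -0.1981] size [0.1287 0.0861] long dir deg 88.6
block>120 px [488.2 309.6] xy [ 0.4559 -0.2886] size [0.0391 0.0861] long dir deg 176.9
block>120 px [464.8 303.9] xy [ 0.4666 -0.2482] size [0.0728 0.0348] long dir deg 107.9
block>130 px [436.1 309.6] xy [ 0.4582 -0.1977] size [0.1278 0.0861] long dir deg 88.6
block>130 px [464.8 303.9] xy [ 0.4666 -0.2482] size [0.0721 0.0341] long dir deg 108.1
block>130 px [488.6 323.1] xy [ 0.4324 -0.2879] size [0.0369 0.0388] long dir deg 1.3
block>140 px [464.7 303.9] xy [ 0.4666 -0.248 ] size [0.0714 0.0333] long dir deg 107.9
block>140 px [455.7 286.7] xy [ 0.4969 -0.2337] size [0.0373 0.0201] long dir deg 107.9
```

```bash
cat > m2.py <<'E'
from m import *
# key top
pts=[]
M=((G<95)).astype(np.uint8)
cs,_=cv2.findContours(M,0,1); c=max(cs,key=cv2.contourArea)
F=np.zeros_like(M); cv2.drawContours(F,[cv2.convexHull(c)],-1,1,-1); F=cv2.erode(F,np.ones((3*K,3*K)))
for th in(93,98,103): rects((G>th)&(F>0),285,230,.09,f'keytop>{th}')
x0,y0=400,215; C=roi(400,215,500,335); H=g(C)
B=(H>130)&(np.arange(H.shape[0])[:,None]>(280-215)*K)
cs,_=cv2.findContours(B.astype(np.uint8),0,1)
for c in cs:
    r=cv2.minAreaRect(c)
    if abs(px(r[0],x0,y0)-[464.8,303.9]).max()<3 and r[1][0]*r[1][1]>200*K:
        F=np.zeros(H.shape,np.uint8); cv2.drawContours(F,[cv2.convexHull(c)],-1,1,-1); F=cv2.erode(F,np.ones((4*K,4*K)))
        for th in(125,135,140): rects((H<th)&(F>0),x0,y0,.04,f'slot<{th}')
print(g(im)[232:268:2,432:474:2]); print((im[232:268:2,432:474:2,2].astype(int)-im[232:268:2,432:474:2,0]))
E
python3 m2.py
python3 - <<'E'
from h import *
d=load('top0');s=load('scene0')
# expected from block
c=np.array([.4666,-.2482]); a=np.radians(17.9); ca=c+.095*np.array([np.cos(a),np.sin(a)]); print('canister',ca)
for X in([*ca,.11],[*ca,.1125],[*c,.04],[.5606,.0171,.09]): print(X,proj(d,X).round(1),proj(s,X).round(1))
E
```

```text
keytop>93 px [310.4 250.2] xy [0.5624 0.0176] size [0.0079 0.0435] long dir deg 76.7
keytop>98 px [310.4 250.2] xy [0.5623 0.0177] size [0.0071 0.0428] long dir deg 76.8
keytop>103 px [310.4 250.3] xy [0.5622 0.0176] size [0.0063 0.0421] long dir deg 76.2
slot<125 px [464.8 304. ] xy [ 0.4664 -0.2483] size [0.0486 0.0129] long dir deg 108.0
slot<135 px [464.9 304. ] xy [ 0.4664 -0.2484] size [0.0497 0.0141] long dir deg 108.0
slot<140 px [464.9 304. ] xy [ 0.4665 -0.2484] size [0.0506 0.0147] long dir deg 107.9
[[ 83  58  49  52  82  97 103  99  98 104 101 101  82  79  77 126 132 131
  121  46 108]
 [ 47  54  80 105  99 101 108 106  95  77 102 105  97 104  85 101 130 132
  129  44 111]
 [ 55  87 103 100 114 105  77  88 115 131 126 128 130 134 118  95 128 129
  130  50  78]
 [ 86 100  97  99  81  79 101 134 125 118 125 130 128 130 126 130 110 129
  134  53  80]
 [102 101 113  94  81  97 130 129 130 116 128 122 129 126 128 127 127 101
  134  54  62]
 [105 102 129  66  73 127 131 129 128 108 129 126 127 127 127 124 127 127
  127  57  62]
 [103 125  68  62  97 134 130 129 130 129 118 114
[... 1874 characters left out ...]
27]
 [17 15 14  6  7  9 14 10 18 12 11 10 13 13 16 14 14 10 12  7 13]
 [15 13 16 19  9 11 10 13 14 15 15 15 12 13 12 14 10 16 13  8 18]
 [15 13 16 21 15  9  8 13 10 13 12 15 14 13 13 14 14 16 10  6  9]
 [16 16 18 14 19 13 14 10  6  4 11 12 11  9 12 15 15  9  8  8  6]
 [ 7 15 17 17 13 18 17 20 18 14 11 16 19 19 17 16 12  8  6  7  7]]
canister [ 0.55700147 -0.21900112]
[np.float64(0.5570014683685467), np.float64(-0.21900112130901833), 0.11] [454.3 248.7] [371.4 168.6]
[np.float64(0.5570014683685467), np.float64(-0.21900112130901833), 0.1125] [454.6 248.5] [371.5 167.5]
[np.float64(0.4666), np.float64(-0.2482), 0.04] [464.8 303.9] [415.  203.1]
[0.5606, 0.0171, 0.09] [310.7 251.2] [311.8 246.1]
```

Measured so far:
- **Slot mouth:** (0.4665, -0.2484), canister x at 18°. The slot and block centres agree and the sizes are right.
- **Canister axis:** (0.557, -0.219). It projects onto the cap in both views.
- **Key top:** (0.5623, 0.0176), 8 x 43.5 mm, width axis at 76.7°.

I'll fly towards the key now.

Request:
carry_out([
  [[0,-2.1,-3.3,0,0,0,8],[0,-4.2,-6.6,0,0,0,8],[0,-6.3,-9.9,0,0,0,8],[0,-8.4,-13.2,0,0,0,8],[0,-10.5,-16.5,0,0,0,8]],
])

```text
time_s: 0.52
position: [0.3278, -0.3419, 0.2421]
tool_rot: [[-0.0, 0.394, -0.919], [0.001, -0.919, -0.394], [-1.0, -0.001, -0.0]]
ft_force: [1.0, -0.2, -1.1]
grip_width: 0.0799
```

Request:
carry_out([
  [[0,-2.1,-3.3,0,0,0,6],[0,-4.2,-6.6,0,0,0,6],[0,-6.3,-9.9,0,0,0,6],[0,-8.4,-13.2,0,0,0,6],[0,-10.5,-16.5,0,0,0,6]],
])

```text
time_s: 0.93
position: [0.438, -0.1802, 0.2422]
tool_rot: [[-0.0, 0.395, -0.919], [0.0, -0.919, -0.395], [-1.0, -0.0, 0.0]]
ft_force: [-0.2, -1.5, -0.2]
grip_width: 0.0603
```

Request:
carry_out([
  [[0,-2.1,-3.3,0,0,0,4.5],[0,-4.2,-6.6,0,0,0,4.5],[1,-6.3,-9.9,0,0,0,4.5],[2,-8.4,-13.2,0,0,0,4.5],[3,-10.5,-16.5,0,0,0,4.5]],
])

```text
time_s: 1.35
position: [0.5482, -0.0185, 0.2117]
tool_rot: [[-0.0, 0.395, -0.919], [0.0, -0.919, -0.395], [-1.0, -0.0, 0.0]]
ft_force: [0.9, -0.9, -0.7]
grip_width: 0.045
```

```bash
cat > rel.py <<'E'
from h import *
from scipy.spatial.transform import Rotation as Ro
def rel(x,y,z,yaw):
    o=env.observe(); T=np.array(o['tool_rot']); p=np.array(o['position']); a=np.radians(yaw)
    ty=np.array([np.cos(a),np.sin(a),0]); tx=np.array([0,0,-1.]); W=np.c_[tx,ty,np.cross(tx,ty)]
    print('t',round(o['time_s'],2),'p',p.round(4),'yaw',np.degrees(np.arctan2(T[1,1],T[0,1])).round(2),'down',T[:,0].round(4),'q',o['q'].round(1),'F',o['ft_force'].round(2),'M',o['wrist_torque'].round(3),'w',round(o['grip_width'],4))
    print('rel cm',(T.T@(np.array([x,y,z])-p)*100).round(2),'rot',Ro.from_matrix(T.T@W).as_rotvec().round(4))
if __name__=='__main__':
    import sys; rel(*map(float,sys.argv[1:]))
E
python3 rel.py .5623 .0176 .15 -13.3
python3 - <<'E'
from m import *
hsv=g(im)
R=roi(120,200,300,310); H=g(R)
for th in(95,105,112): rects(H<th,120,200,.046,f'tray<{th}',500)
d2=load('top0')
for n,p in dict(vn=(324,188),vf=(325,158),cup=(315,336)).items(): print(n,onz(d2,*p,.038))
E
```

```text
t 1.35 p [ 0.5482 -0.0185  0.2117] yaw -66.74 down [-2.e-04  0.e+00 -1.e+00] q [-14.3  23.   77.6  -0.   79.3  52.4] F [ 0.91 -0.95 -0.72] M [-0.051 -0.     0.014] w 0.045
rel cm [ 6.17 -2.76 -2.72] rot [-9.327e-01  1.000e-04  2.000e-04]
tray<95 px [213.3 258.8] xy [0.5562 0.1885] size [0.2563 0.1248] long dir deg 97.8
tray<105 px [212.7 259.1] xy [0.5557 0.1896] size [0.2597 0.1271] long dir deg 97.9
tray<112 px [212.6 259.2] xy [0.5556 0.1897] size [0.2607 0.1285] long dir deg 98.1
vn [ 0.67845211 -0.00747103  0.038     ]
vf [ 0.73309104 -0.01056008  0.038     ]
cup [0.41754444 0.01435354 0.038     ]
```

Request:
carry_out([
  [[1,-0.6,-0.6,-0.12,0,0,4.5],[2,-1.2,-1.2,-0.24,0,0,4.5],[3,-1.8,-1.8,-0.36,0,0,4.5],[4,-2.4,-2.4,-0.48,0,0,4.5],[5,-2.8,-2.7,-0.6,0,0,4.5]],
])

```text
time_s: 1.77
position: [0.5614, 0.0167, 0.1614]
tool_rot: [[-0.001, 0.848, -0.53], [0.0, -0.53, -0.848], [-1.0, -0.001, 0.0]]
ft_force: [-1.1, -0.7, -0.6]
grip_width: 0.0452
```

Request:
carry_out([
  [[0,0,0,-0.11,0,0,4.5],[0,0,0,-0.22,0,0,4.5],[0,0,0,-0.333,0,0,4.5],[0,0,0,-0.333,0,0,4.5]],
])

```text
time_s: 2.1
position: [0.5612, 0.016, 0.1619]
tool_rot: [[-0.001, 0.974, -0.226], [0.0, -0.226, -0.974], [-1.0, -0.001, 0.0]]
ft_force: [-0.1, 0.2, 0.8]
grip_width: 0.0454
```

```bash
python3 rel.py .5623 .0176 .066 -13.3
```

```text
t 2.1 p [0.5612 0.016  0.1619] yaw -13.06 down [-9.e-04  2.e-04 -1.e+00] q [-10.5  27.   79.9  -0.   73.2   2.6] F [-0.06  0.17  0.84] M [-0.009 -0.008  0.031] w 0.0454
rel cm [ 9.59  0.08 -0.18] rot [0.0042 0.     0.0009]
```

Request:
carry_out([
  [[2.5,0.1,-0.2,0.004,0,0,4.5],[5,0.1,-0.2,0.004,0,0,4.5],[7.5,0.1,-0.2,0.004,0,0,4.5],[9.6,0.1,-0.2,0.004,0,0,4.5],[9.6,0.1,-0.2,0.004,0,0,4.5]],
])

```text
time_s: 2.52
position: [0.5607, 0.0179, 0.0625]
tool_rot: [[-0.007, 0.971, -0.237], [0.001, -0.237, -0.971], [-1.0, -0.008, 0.0]]
ft_force: [0.3, 0.1, -0.7]
grip_width: 0.0448
```

```bash
python3 - <<'E'
from h import *
grab('scene','s1');grab('top','t1')
t=cv2.imread('pics/t1.png'); s=cv2.imread('pics/s1.png')
a=cv2.resize(t[180:330,240:390],(400,400),interpolation=3);b=cv2.resize(s[170:320,240:390],(400,400),interpolation=3)
cv2.imwrite('pics/c3.png',np.hstack([a,b]))
E
python3 rel.py .5623 .0176 .066 -13.3
```

```text
t 2.62 p [0.5628 0.0176 0.0664] yaw -13.64 down [-9.e-04  1.e-04 -1.e+00] q [-10.3  33.7  86.2  -0.   60.2   3.4] F [-0.14  0.21  0.85] M [-0.028 -0.043 -0.052] w 0.0451
rel cm [ 0.04 -0.05  0.01] rot [-0.006   0.0001  0.0009]
```

View pics/c3.png

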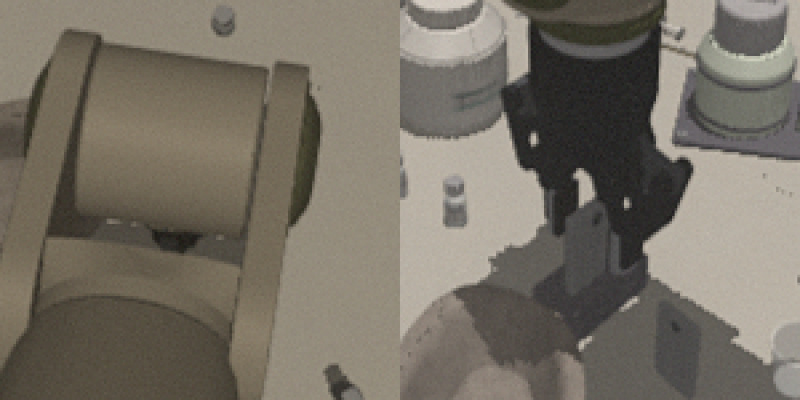

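The scene crop shows the key (right half, about (587,250)) centred between the open fingers. The arm hides the top view. I'll grip and lift.

Request:
carry_out([
  [[0,0,0,-0.006,0,0,0.3],[0,0,0,-0.006,0,0,0.3],[0,0,0,-0.006,0,0,0.3],[0,0,0,-0.006,0,0,0.3],[0,0,0,-0.006,0,0,0.3]],
], grip_force=60)

```text
time_s: 3.03
position: [0.5632, 0.0176, 0.0676]
tool_rot: [[0.002, 0.974, -0.228], [-0.0, -0.228, -0.974], [-1.0, 0.002, -0.0]]
ft_force: [-1.4, 0.5, 6.6]
grip_width: 0.007
```

Request:
carry_out([
  [[0,0,0,0,0,0,0.3],[0,0,0,0,0,0,0.3],[-0.5,0,0,0,0,0,0.3],[-1,0,0,0,0,0,0.3],[-1.5,0,0,0,0,0,0.3]],
])

```text
time_s: 3.45
position: [0.5627, 0.0176, 0.0819]
tool_rot: [[0.0, 0.974, -0.228], [-0.0, -0.228, -0.974], [-1.0, 0.0, -0.0]]
ft_force: [-0.3, 0.6, -2.2]
grip_width: 0.007
```

```bash
python3 rel.py .5623 .0176 .066 -13.3
```

```text
t 3.45 p [0.5627 0.0176 0.0819] yaw -13.18 down [ 1.e-04 -0.e+00 -1.e+00] q [-10.3  32.5  85.3   0.   62.2   2.9] F [-0.25  0.61 -2.23] M [-0.052  0.009 -0.022] w 0.007
rel cm [ 1.59 -0.04  0.01] rot [ 0.002  -0.     -0.0001]
```

Request:
carry_out([
  [[-2,0,0,0,0,0,0.3],[-4,0,0,0,0,0,0.3],[-6,0,0,0,0,0,0.3],[-7,0,0,0,0,0,0.3],[-7,0,0,0,0,0,0.3]],
])

```text
time_s: 3.87
position: [0.5636, 0.0175, 0.1537]
tool_rot: [[0.004, 0.974, -0.228], [-0.001, -0.228, -0.974], [-1.0, 0.005, -0.0]]
ft_force: [-0.1, 0.1, -2.8]
grip_width: 0.0075
```

```bash
python3 rel.py .4665 -.2484 .15 18
```

```text
t 3.87 p [0.5636 0.0175 0.1537] yaw -13.18 down [ 4.5e-03 -8.0e-04 -1.0e+00] q [-10.2  27.6  80.4   0.   71.8   2.9] F [-0.05  0.12 -2.75] M [0.009 0.026 0.004] w 0.0075
rel cm [ 0.34 -3.4  28.1 ] rot [-0.5441  0.001  -0.0045]
```

Request:
carry_out([
  [[0,-0.4,3.5,-0.07,0,0,0.3],[0,-0.8,7,-0.14,0,0,0.3],[0,-1.2,10.5,-0.21,0,0,0.3],[0,-1.6,14,-0.28,0,0,0.3],[0,-2,17,-0.35,0,0,0.3]],
])

```text
time_s: 4.28
position: [0.5032, -0.1449, 0.1502]
tool_rot: [[-0.002, 0.992, 0.123], [0.001, 0.123, -0.992], [-1.0, -0.002, -0.001]]
ft_force: [0.1, -0.8, -2.4]
grip_width: 0.0069
```

```bash
python3 rel.py .4665 -.2484 .15 18
```

```text
t 4.28 p [ 0.5032 -0.1449  0.1502] yaw 7.05 down [-1.7e-03  7.0e-04 -1.0e+00] q [-29.   24.3  86.9  -0.   68.9 -36.1] F [ 0.09 -0.81 -2.36] M [-0.037 -0.027  0.016] w 0.0069
rel cm [ 0.02 -4.92  9.82] rot [-0.1911 -0.0011  0.0015]
```

Request:
carry_out([
  [[0,-1.3,2.6,-0.05,0,0,0.3],[0,-2.6,5.2,-0.1,0,0,0.3],[0,-3.9,7.8,-0.15,0,0,0.3],[1,-4.9,9.8,-0.191,0,0,0.3],[2.5,-4.9,9.8,-0.191,0,0,0.3]],
])

```text
time_s: 4.7
position: [0.4667, -0.2503, 0.1259]
tool_rot: [[0.001, 0.952, 0.305], [-0.002, 0.305, -0.952], [-1.0, 0.0, 0.002]]
ft_force: [0.8, -0.3, -2.5]
grip_width: 0.0072
```

Request:
carry_out([
  [[0,0,0,0,0,0,0.3],[0,0,0,0,0,0,0.3]],
])

```text
time_s: 4.87
position: [0.467, -0.246, 0.1252]
tool_rot: [[-0.002, 0.952, 0.305], [0.002, 0.305, -0.952], [-1.0, -0.002, -0.003]]
ft_force: [0.5, -1.5, -2.0]
grip_width: 0.0072
```

```bash
python3 - <<'E'
from h import *
d=grab('scene','s2');e=grab('top','t2')
s=cv2.imread('pics/s2.png');t=cv2.imread('pics/t2.png')
b=cv2.resize(s[150:270,350:470],(480,480),interpolation=3);a=cv2.resize(t[240:360,400:480],(320,480),interpolation=3)
cv2.imwrite('pics/c4.png',np.hstack([a,b]))
a=np.radians(18);ex=np.array([np.cos(a),np.sin(a),0]);ey=np.array([-np.sin(a),np.cos(a),0]);s0=np.array([.4665,-.2484,.04])
for sx in(-1,1):
  for sy in(-1,1):
    print('slot',sx,sy,proj(d,s0+ex*.005*sx+ey*.023*sy).round(1),'key',proj(d,s0+[0,0,.0175]+ex*.004*sx+ey*.022*sy).round(1))
E
python3 rel.py .4665 -.2484 .12 18
```

```text
slot -1 -1 [417.9 196.8] key [418.7 190.1]
slot -1 1 [417.2 210.3] key [418.1 202.9]
slot 1 -1 [413.  196.2] key [414.7 189.6]
slot 1 1 [412.2 209.7] key [414.  202.4]
t 4.97 p [ 0.4679 -0.246   0.1265] yaw 17.86 down [-0.e+00  1.e-04 -1.e+00] q [-40.6  26.3  88.    0.   65.7 -58.4] F [ 0.5  -0.6  -1.44] M [-0.024 -0.062 -0.004] w 0.0074
rel cm [ 0.65 -0.21  0.19] rot [-0.0024 -0.0001 -0.    ]
```

View pics/c4.png

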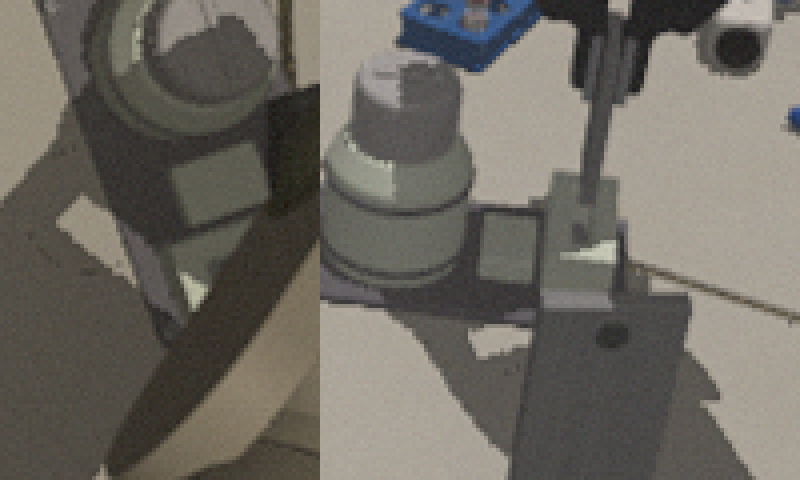

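In the scene view the key hangs above the slot: key bottom near (417,200), slot near (415,205). I'll centre it, settle, and compare the key's edges with the prediction numerically.

Request:
carry_out([
  [[0.4,-0.2,0.2,0,0,0,0.3],[0.4,-0.2,0.2,0,0,0,0.3],[0.4,-0.2,0.2,0,0,0,0.3]],
])

```text
time_s: 5.22
position: [0.4664, -0.2488, 0.1225]
tool_rot: [[0.0, 0.952, 0.306], [-0.0, 0.306, -0.952], [-1.0, 0.0, 0.0]]
ft_force: [-0.7, -0.8, -2.2]
grip_width: 0.0069
```

```bash
cat > e.py <<'E'
from h import *
import sys
d=grab('scene',sys.argv[1]); o=env.observe(); p=np.array(o['position']);T=np.array(o['tool_rot']); print(p.round(4),o['ft_force'].round(1))
def P(x,y,h): return proj(d,p-T[:,0]*(h-.0626)+T[:,1]*x*.004+T[:,2]*y*.022)
for y in(-1,1):
  for x in(-1,1): print('key y',y,'x',x,'bottom',P(x,y,0).round(1),'h45',P(x,y,.045).round(1))
im=d['image'].mean(2).astype(int)
print('cols',list(range(406,428)))
for r in range(174,212,2): print(r,im[r,406:428])
E
python3 e.py s3
```

```text
[ 0.4664 -0.2489  0.1225] [-0.2 -0.3 -1.8]
key y -1 x -1 bottom [418.3 201.8] h45 [421.9 183. ]
key y -1 x 1 bottom [414.2 201.3] h45 [417.7 182.5]
key y 1 x -1 bottom [419. 189.] h45 [422.5 170.4]
key y 1 x 1 bottom [415.  188.5] h45 [418.4 170. ]
cols [406, 407, 408, 409, 410, 411, 412, 413, 414, 415, 416, 417, 418, 419, 420, 421, 422, 423, 424, 425, 426, 427]
174 [161 160 159 163 162 160 162 162 161 147  98  75  66  52  66  76  75  72
  67  75  76 125]
176 [161 162 162 158 163 163 160 159 162 162 152 128  80  54  71  72  75  72
  95  90  96 150]
178 [164 160 161 158 160 162 158 161 160 159 160 138  81  60  76  76  72 115
 157 163 161 161]
180 [164 159 161 160 161 160 160 161 160 164 168 115  60  71  70  71  64 146
 163 162 162 162]
182 [163 158 163 162 159 161 161 162 162 165 157  92  56  69  72  66  92 155
 161 158 158 158]
184 [163 162 161 163 162 159 162 160 162 166 127  74  70  72  73  66 123 157
 161 162 165 158]
186 [159 163 162 163 161 161 161 163 164 168 106  61  73  77  70  75 148 164
 164 159 162 158]
188 [162 160 167 161 162 159 160 160 165 142  83  61  72  71  73 108 1
[... 369 characters left out ...]
1  92  97  97 100
 124 152 161 159]
198 [139 104  96  98 100 103 101  99 101  80  70  71  78  76  96  98  97  99
 132 153 160 160]
200 [ 84  89  99 103  99 101  96  96 103  81  67  71  70  86 101 100  98  97
 135 157 159 159]
202 [ 77  92  98 102 100 101  97 100 104 105  96  93  84  96  98  99  96  96
 133 159 161 159]
204 [ 76  95 100  99  95  98 101 102 100 104 104  89  88  99 102  96 102  97
 128 141 144 159]
206 [ 80  93 102 102  99  99  96  81  72  78  92  84  91 101  96 101  98 101
  75  88 103 150]
208 [ 82  96 101 101 100 102  95  76  72  75  76  83  93  96  96  99 100 103
  67  50 102 153]
210 [ 88  97  99 103 101 101  96  80  74  76  75  79  88  92 145 160 162 163
  99  47  94 152]
```

The key's near-face edges (414.5 to 418.8 at row 200) match the prediction to about 0.4 px. I'll nudge 0.4 mm and insert, watching the force.

Request:
carry_out([
  [[0.6,0.04,0,0,0,0,0.3],[1.2,0.04,0,0,0,0,0.3],[1.6,0.04,0.05,0,0,0,0.3],[2,0.04,0.05,0,0,0,0.3],[2.3,0.04,0.05,0,0,0,0.3]],
])

```text
time_s: 5.68
position: [0.4672, -0.2495, 0.1008]
tool_rot: [[0.001, 0.952, 0.306], [-0.001, 0.306, -0.952], [-1.0, 0.001, 0.001]]
ft_force: [1.7, 2.8, 1.3]
grip_width: 0.0072
```

Request:
carry_out([
  [[0.2,0,0,0,0,0,0.3],[0.4,0,0,0,0,0,0.3],[0.6,0,0,0,0,0,0.3],[0.6,0,0,0,0,0,0.3]],
])

```text
time_s: 6.02
position: [0.4664, -0.2487, 0.0924]
tool_rot: [[-0.002, 0.952, 0.306], [0.002, 0.306, -0.952], [-1.0, -0.001, -0.002]]
ft_force: [-0.7, 3.4, -4.9]
grip_width: 0.0073
```

```bash
python3 rel.py .4668 -.2483 .072 18
```

```text
t 6.02 p [ 0.4664 -0.2487  0.0924] yaw 17.82 down [-0.0016  0.0018 -1.    ] q [-40.9  29.   90.3   0.   60.9 -58.8] F [-0.72  3.44 -4.91] M [0.841 0.214 0.013] w 0.0073
rel cm [ 2.04  0.05 -0.03] rot [-0.0031 -0.0022  0.0009]
```

Request:
carry_out([
  [[0.4,0,-0.08,0,0,0,0.3],[0.8,0,-0.08,0,0,0,0.3],[1.2,0,-0.08,0,0,0,0.3],[1.6,0,-0.08,0,0,0,0.3],[1.8,0,-0.08,0,0,0,0.3]],
])

```text
time_s: 6.43
position: [0.4665, -0.2485, 0.0747]
tool_rot: [[-0.001, 0.952, 0.306], [0.001, 0.306, -0.952], [-1.0, -0.0, -0.001]]
ft_force: [-1.8, 4.7, 1.0]
grip_width: 0.0072
```

Request:
carry_out([
  [[0,0,0,0,0,0,0.3],[0,0,0,0,0,0,0.3]],
])

```text
time_s: 6.6
position: [0.4664, -0.2485, 0.0749]
tool_rot: [[-0.001, 0.952, 0.306], [0.001, 0.306, -0.952], [-1.0, -0.0, -0.001]]
ft_force: [-2.0, 3.3, -4.1]
grip_width: 0.0072
```

```bash
python3 rel.py .4668 -.2483 .072 18
```

```text
t 6.6 p [ 0.4664 -0.2485  0.0749] yaw 17.81 down [-7.e-04  6.e-04 -1.e+00] q [-40.9  30.4  91.4   0.   58.3 -58.7] F [-2.04  3.31 -4.13] M [ 0.809  0.196 -0.011] w 0.0072
rel cm [ 0.29  0.04 -0.01] rot [-0.0032 -0.0008  0.0005]
```

Request:
carry_out([
  [[0.1,0,-0.03,0,0,0,0.3],[0.2,0,-0.03,0,0,0,0.3],[0.3,0,-0.03,0,0,0,0.3],[0.3,0,-0.03,0,0,0,0.3]],
])

```text
time_s: 6.93
position: [0.4665, -0.2484, 0.0723]
tool_rot: [[0.0, 0.952, 0.306], [-0.0, 0.306, -0.952], [-1.0, 0.0, 0.0]]
ft_force: [-1.7, 4.0, -0.6]
grip_width: 0.0073
```

Request:
carry_out([
  [[0.1,0,0,0,0,0,0.3],[0.2,0,0,0,0,0,0.3],[0.2,0,0,0,0,0,0.3]],
])

```text
time_s: 7.18
position: [0.4666, -0.2484, 0.0709]
tool_rot: [[0.0, 0.952, 0.306], [-0.0, 0.306, -0.952], [-1.0, 0.0, 0.001]]
ft_force: [-3.4, 5.1, 5.9]
grip_width: 0.0069
```

Resistance rose at TCP z = 0.071, where the key should bottom. I'll release it and rise.

Request:
carry_out([
  [[0,0,0,0,0,0,2.5],[0,0,0,0,0,0,2.5],[0,0,0,0,0,0,2.5],[0,0,0,0,0,0,2.5]],
])

```text
time_s: 7.52
position: [0.4668, -0.2488, 0.0704]
tool_rot: [[0.001, 0.952, 0.306], [-0.001, 0.306, -0.952], [-1.0, 0.0, 0.001]]
ft_force: [0.3, 0.0, -0.1]
grip_width: 0.0247
```

Request:
carry_out([
  [[-1,0,0,0,0,0,2.5],[-3,0,0,0,0,0,2.5],[-6,0,0,0,0,0,2.5],[-8,0,0,0,0,0,2.5],[-8,0,0,0,0,0,2.5]],
])

```text
time_s: 7.93
position: [0.468, -0.2496, 0.155]
tool_rot: [[0.006, 0.952, 0.306], [-0.006, 0.306, -0.952], [-1.0, 0.004, 0.007]]
ft_force: [-0.1, 0.9, 0.3]
grip_width: 0.0248
```

```bash
python3 rel.py .557 -.219 .15 18; python3 - <<'E'
from h import *
d=grab('scene','s4'); s=cv2.imread('pics/s4.png')
cv2.imwrite('pics/c5.png',cv2.resize(s[130:270,330:490],(800,700),interpolation=3)[:600])
a=np.radians(18);ex=np.array([np.cos(a),np.sin(a),0]);ey=np.array([-np.sin(a),np.cos(a),0]);s0=np.array([.4665,-.2484,.0])
for z in(.094,.104):
  print(z,[((proj(d,s0+[0,0,z]+ex*.004*i+ey*.022*j)-[330,130])*5).round(0).tolist() for i in(-1,1) for j in(-1,1)])
E
```

```text
t 7.93 p [ 0.468  -0.2496  0.155 ] yaw 17.83 down [ 0.0064 -0.0056 -1.    ] q [-40.9  24.4  85.9  -0.   69.3 -58.7] F [-0.15  0.85  0.29] M [ 0.015 -0.043 -0.03 ] w 0.0248
rel cm [ 0.54  9.41 -0.19] rot [-0.003   0.0073 -0.0043]
0.094 [[457.0, 226.0], [455.0, 289.0], [437.0, 223.0], [434.0, 286.0]]
0.104 [[461.0, 205.0], [459.0, 268.0], [441.0, 202.0], [438.0, 265.0]]
```

View pics/c5.png

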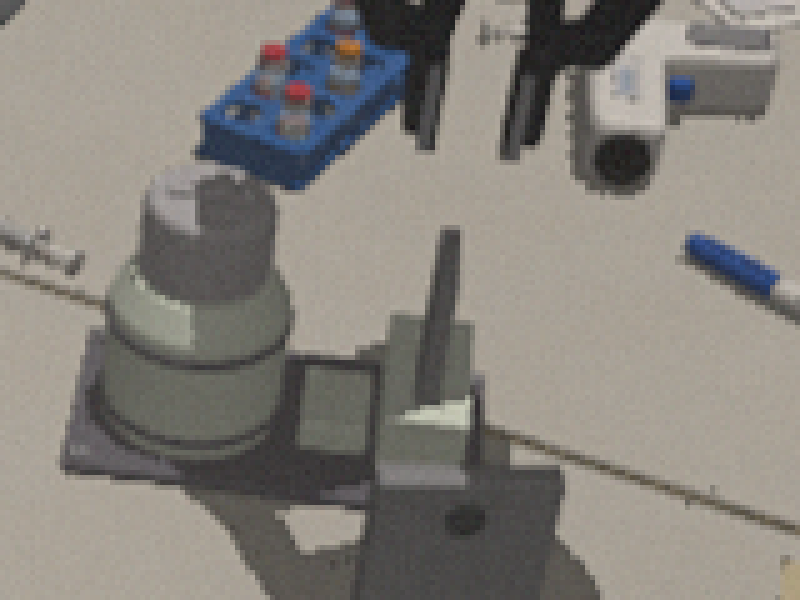

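The key stands home: its top at crop y ≈ 228 matches the 226 predicted for 94 mm (104 mm would be 205). Now over the cap.

Request:
carry_out([
  [[-0.5,2.4,-0.1,0,0,0,8],[-0.5,4.8,-0.2,0,0,0,8],[-0.5,7.2,-0.2,0,0,0,8],[-0.5,9.4,-0.2,0,0,0,8],[-0.5,9.4,-0.2,0,0,0,8]],
])

```text
time_s: 8.4
position: [0.5577, -0.2164, 0.1543]
tool_rot: [[0.0, 0.951, 0.308], [0.001, 0.308, -0.951], [-1.0, 0.0, -0.001]]
ft_force: [-0.9, 0.1, -0.3]
grip_width: 0.08
```

Request:
carry_out([
  [[0,0,0,0,0,0,8],[0,0,0,0,0,0,8]],
])

```text
time_s: 8.57
position: [0.5546, -0.2177, 0.1547]
tool_rot: [[-0.002, 0.952, 0.306], [0.001, 0.306, -0.952], [-1.0, -0.001, -0.001]]
ft_force: [-0.3, -0.7, 0.7]
grip_width: 0.0802
```

```bash
python3 rel.py .557 -.219 .09 18
```

```text
t 8.57 p [ 0.5546 -0.2177  0.1547] yaw 17.82 down [-1.5e-03  6.0e-04 -1.0e+00] q [-32.8  30.6  74.7  -0.   74.9 -50.6] F [-0.29 -0.73  0.73] M [0.026 0.016 0.019] w 0.0802
rel cm [6.47 0.2  0.2 ] rot [-0.0032 -0.0011  0.0012]
```

Request:
carry_out([
  [[1.5,0.2,0.2,0,0,0,8],[3,0.2,0.2,0,0,0,8],[4.5,0.2,0.2,0,0,0,8],[5.5,0.2,0.2,0,0,0,8],[5.5,0.2,0.2,0,0,0,8]],
])

```text
time_s: 8.98
position: [0.5564, -0.2189, 0.0983]
tool_rot: [[-0.004, 0.952, 0.305], [0.002, 0.305, -0.952], [-1.0, -0.003, -0.003]]
ft_force: [0.1, -0.6, 0.0]
grip_width: 0.08
```

Request:
carry_out([
  [[0,0,0,0,0,0,8],[0,0,0,0,0,0,8]],
])

```text
time_s: 9.15
position: [0.558, -0.2194, 0.1012]
tool_rot: [[0.001, 0.952, 0.306], [-0.001, 0.306, -0.952], [-1.0, 0.001, 0.001]]
ft_force: [0.0, -0.4, -0.5]
grip_width: 0.0798
```

```bash
python3 rel.py .557 -.219 .09 18
```

```text
t 9.15 p [ 0.558  -0.2194  0.1012] yaw 17.8 down [ 1.1e-03 -8.0e-04 -1.0e+00] q [-32.8  34.1  77.9  -0.   67.9 -50.6] F [ 0.   -0.37 -0.51] M [ 0.137 -0.003  0.065] w 0.0798
rel cm [ 1.12 -0.08 -0.07] rot [-0.0035  0.0011 -0.0008]
```

Request:
carry_out([
  [[0.5,-0.04,-0.05,0,0,0,8],[1.1,-0.06,-0.05,0,0,0,8],[1.1,-0.06,-0.05,0,0,0,4.5],[1.1,-0.06,-0.05,0,0,0,4.5],[1.1,-0.06,-0.05,0,0,0,4.5]],
], grip_force=50)

```text
time_s: 9.57
position: [0.5574, -0.2187, 0.0897]
tool_rot: [[0.0, 0.952, 0.306], [-0.0, 0.306, -0.952], [-1.0, 0.0, 0.0]]
ft_force: [0.9, 0.1, -2.0]
grip_width: 0.0499
```

Request:
carry_out([
  [[0,0,0,0,0,0,4.5],[0,0,0,0,0,0,4.5],[0,0,0,0,0,0,4.5]],
])

```text
time_s: 9.82
position: [0.5573, -0.2187, 0.0896]
tool_rot: [[0.0, 0.952, 0.306], [-0.0, 0.306, -0.952], [-1.0, 0.0, 0.0]]
ft_force: [0.1, 0.1, 1.8]
grip_width: 0.0495
```

```bash
python3 rel.py .557 -.219 .09 18
```

```text
t 9.82 p [ 0.5573 -0.2187  0.0896] yaw 17.82 down [ 4.e-04 -2.e-04 -1.e+00] q [-32.7  34.8  78.8   0.   66.4 -50.6] F [0.07 0.12 1.79] M [0.015 0.04  0.001] w 0.0495
rel cm [-0.04 -0.04  0.02] rot [-0.0031  0.0003 -0.0003]
```

Gripped. First gentle test, clockwise seen from above (+ about tool x).

Request:
carry_out([
  [[0,0,0,0.04,0,0,4.5],[0,0,0,0.08,0,0,4.5],[0,0,0,0.12,0,0,4.5],[0,0,0,0.16,0,0,4.5],[0,0,0,0.16,0,0,4.5]],
])

```text
time_s: 10.23
position: [0.5573, -0.2188, 0.0895]
tool_rot: [[0.0, 0.989, 0.149], [-0.0, 0.149, -0.989], [-1.0, 0.0, 0.0]]
ft_force: [-0.8, -0.7, 1.8]
grip_width: 0.0496
```

```bash
python3 rel.py .557 -.219 .09 18
```

```text
t 10.23 p [ 0.5573 -0.2188  0.0895] yaw 8.57 down [ 4.e-04 -3.e-04 -1.e+00] q [-32.7  34.8  78.8  -0.   66.3 -41.3] F [-0.77 -0.72  1.82] M [-0.011 -0.033 -0.018] w 0.0496
rel cm [-0.05 -0.03  0.02] rot [-0.1646  0.0004 -0.0004]
```

Clockwise turned 0.16 rad with no torque. Now the other way as a check.

Request:
carry_out([
  [[0,0,0,-0.1,0,0,4.5],[0,0,0,-0.2,0,0,4.5],[0,0,0,-0.25,0,0,4.5],[0,0,0,-0.28,0,0,4.5],[0,0,0,-0.31,0,0,4.5]],
])

```text
time_s: 10.65
position: [0.5573, -0.2187, 0.0895]
tool_rot: [[0.0, 0.894, 0.447], [-0.0, 0.447, -0.894], [-1.0, 0.0, 0.0]]
ft_force: [0.7, 0.2, 2.5]
grip_width: 0.0498
```

```bash
python3 rel.py .557 -.219 .09 18
```

```text
t 10.65 p [ 0.5573 -0.2187  0.0895] yaw 26.58 down [ 4.e-04 -2.e-04 -1.e+00] q [-32.8  34.8  78.8   0.   66.4 -59.3] F [0.71 0.18 2.48] M [-0.089 -0.037 -0.083] w 0.0498
rel cm [-0.05 -0.04  0.01] rot [ 0.1497  0.0003 -0.0003]
```

Request:
carry_out([
  [[0,0,0,-0.04,0,0,4.5],[0,0,0,-0.08,0,0,4.5],[0,0,0,-0.1,0,0,4.5]],
])

```text
time_s: 10.9
position: [0.5575, -0.219, 0.0895]
tool_rot: [[0.001, 0.846, 0.533], [-0.0, 0.533, -0.846], [-1.0, 0.001, 0.001]]
ft_force: [1.5, -0.9, 0.7]
grip_width: 0.0496
```

```bash
python3 rel.py .557 -.219 .09 18; python3 - <<'E'
from h import *
d=grab('scene','s5'); s=cv2.imread('pics/s5.png')
cv2.imwrite('pics/c6.png',cv2.resize(s[110:240,310:470],(800,650),interpolation=3)[:600])
E
```

```text
t 10.9 p [ 0.5575 -0.219   0.0895] yaw 32.23 down [ 1.2e-03 -5.0e-04 -1.0e+00] q [-32.8  34.8  78.8   0.   66.3 -65. ] F [ 1.46 -0.87  0.69] M [-0.25  -0.227 -0.847] w 0.0496
rel cm [-0.05 -0.04 -0.03] rot [ 0.2484  0.0009 -0.0009]
```

View pics/c6.png

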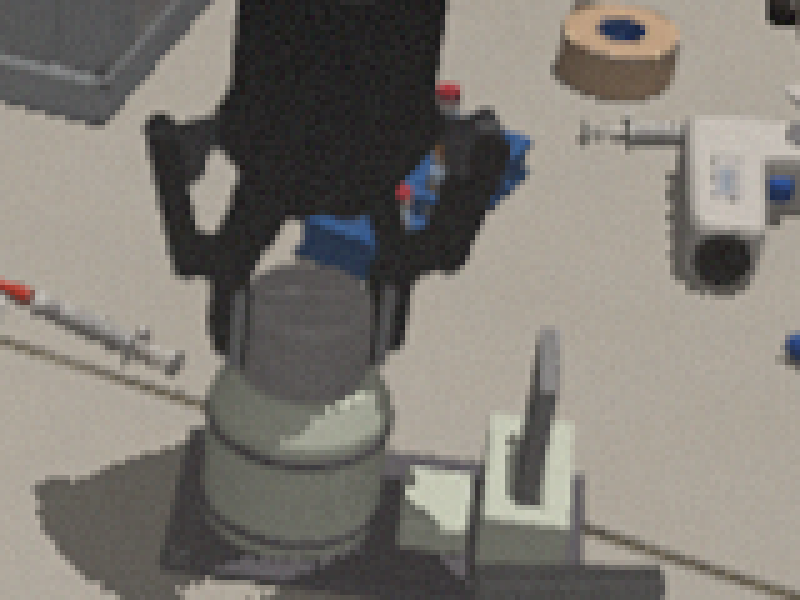

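Turning anticlockwise, the torque climbs to 0.85 N·m by 0.25 rad: that is the stop. The picture shows the fingers seated on the cap (crop (310,330)) and the key still home. Clockwise is free, so I'll turn about 1.6 rad clockwise from here.

Request:
carry_out([
  [[0,0,0,0.11,0,0,4.5],[0,0,0,0.22,0,0,4.5],[0,0,0,0.33,0,0,4.5],[0,0,0,0.44,0,0,4.5],[0,0,0,0.55,0,0,4.5]],
])

```text
time_s: 11.37
position: [0.5572, -0.2186, 0.0895]
tool_rot: [[-0.0, 1.0, 0.006], [-0.0, 0.006, -1.0], [-1.0, -0.0, 0.0]]
ft_force: [-0.7, 0.2, 2.2]
grip_width: 0.0498
```

```bash
python3 rel.py .557 -.219 .09 18
```

```text
t 11.37 p [ 0.5572 -0.2186  0.0895] yaw 0.35 down [-0.e+00 -1.e-04 -1.e+00] q [-32.7  34.8  78.8  -0.   66.4 -33.1] F [-0.71  0.23  2.21] M [ 0.091 -0.07   0.016] w 0.0498
rel cm [-0.05 -0.02  0.04] rot [-3.08e-01  1.00e-04  0.00e+00]
```

0.3 rad clockwise with 0.016 N·m, so it's free. Continuing to about 1.35 rad.

Request:
carry_out([
  [[0,0,0,0.11,0,0,4.5],[0,0,0,0.22,0,0,4.5],[0,0,0,0.33,0,0,4.5],[0,0,0,0.44,0,0,4.5],[0,0,0,0.55,0,0,4.5]],
])

```text
time_s: 11.78
position: [0.5572, -0.2186, 0.0896]
tool_rot: [[0.0, 0.856, -0.517], [-0.0, -0.517, -0.856], [-1.0, 0.0, 0.0]]
ft_force: [0.7, 0.3, 2.2]
grip_width: 0.0497
```

Request:
carry_out([
  [[0,0,0,0.11,0,0,4.5],[0,0,0,0.22,0,0,4.5],[0,0,0,0.33,0,0,4.5],[0,0,0,0.44,0,0,4.5],[0,0,0,0.52,0,0,4.5]],
])

```text
time_s: 12.2
position: [0.5572, -0.2186, 0.0895]
tool_rot: [[0.0, 0.485, -0.874], [-0.0, -0.874, -0.485], [-1.0, 0.0, 0.0]]
ft_force: [-0.3, 0.4, 2.8]
grip_width: 0.0499
```

```bash
python3 rel.py .557 -.219 .12 -60
```

```text
t 12.2 p [ 0.5572 -0.2186  0.0895] yaw -60.96 down [ 0.e+00 -2.e-04 -1.e+00] q [-32.7  34.8  78.8  -0.   66.4  28.2] F [-0.29  0.43  2.76] M [-0.055 -0.002  0.056] w 0.0499
rel cm [-3.05  0.03  0.04] rot [-0.0167  0.0001 -0.0002]
```

Request:
carry_out([
  [[-0.1,0,0,0,0,0,4.5],[-0.3,0,0,0,0,0,4.5],[-0.5,0,0,0,0,0,4.5],[-0.5,0,0,0,0,0,4.5]],
])

```text
time_s: 12.53
position: [0.5572, -0.2186, 0.0946]
tool_rot: [[0.0, 0.491, -0.871], [-0.0, -0.871, -0.491], [-1.0, 0.0, -0.0]]
ft_force: [1.2, -0.1, -1.4]
grip_width: 0.0498
```

Only the cap's weight registers, so it has come free. Lifting on.

Request:
carry_out([
  [[-0.8,0,0,0,0,0,4.5],[-1.6,0,0,0,0,0,4.5],[-2.4,0,0,0,0,0,4.5],[-3.5,0,0,0,0,0,4.5],[-4.5,0,0,0,0,0,4.5]],
])

```text
time_s: 12.95
position: [0.5573, -0.2188, 0.1408]
tool_rot: [[0.001, 0.49, -0.872], [-0.0, -0.872, -0.49], [-1.0, 0.001, -0.0]]
ft_force: [0.5, 0.6, -0.6]
grip_width: 0.0496
```

```bash
python3 rel.py .556 .189 .139 -60; python3 - <<'E'
from m import *
d2=d
# tray inner floor outline / walls for middle: gray profile along tray long & short axes through estimated middle
c=np.array([.5558,.1895]); a=np.radians(98); ey=np.array([np.cos(a),np.sin(a)]); ex=np.array([ey[1],-ey[0]])
gi=g(im)
def prof(u,n):
    return [(s,int(gi[tuple(np.round(proj(d,[*(c+u*s/1000),.003])).astype(int)[::-1])])) for s in range(-n,n+1,8)]
print('ex',ex,prof(ex,80)); print('ey',ey,prof(ey,144))
print('px mid floor',proj(d,[*c,.003]), 'scene', proj(load('scene0'),[*c,.003]))
E
```

```text
t 12.95 p [ 0.5573 -0.2188  0.1408] yaw -60.66 down [ 8.e-04 -5.e-04 -1.e+00] q [-32.8  31.6  75.3   0.   73.1  27.9] F [ 0.46  0.61 -0.64] M [-0.021  0.06   0.007] w 0.0496
rel cm [  0.16 -35.61 -19.86] rot [-0.0116 -0.0004 -0.0008]
ex [0.99026807 0.1391731 ] [(-80, 130), (-72, 128), (-64, 130), (-56, 100), (-48, 80), (-40, 63), (-32, 79), (-24, 99), (-16, 101), (-8, 101), (0, 100), (8, 95), (16, 100), (24, 99), (32, 93), (40, 69), (48, 69), (56, 79), (64, 97), (72, 126), (80, 127)]
ey [-0.1391731   0.99026807] [(-144, 83), (-136, 123), (-128, 130), (-120, 72), (-112, 96), (-104, 66), (-96, 66), (-88, 92), (-80, 99), (-72, 97), (-64, 91), (-56, 96), (-48, 96), (-40, 101), (-32, 99), (-24, 95), (-16, 104), (-8, 101), (0, 100), (8, 91), (16, 94), (24, 89), (32, 101), (40, 97), (48, 99), (56, 99), (64, 102), (72, 102), (80, 94), (88, 98), (96, 87), (104, 67), (112, 70), (120, 71), (128, 86), (136, 97), (144, 129)]
px mid floor [217.62855564 260.80431809] scene [260.48514319 353.68442173]
```

Request:
carry_out([
  [[0,-2,-1.1,0,0,0,4.5],[0,-5,-2.8,0,0,0,4.5],[0,-8,-4.5,0,0,0,4.5],[0,-11,-6.2,0,0,0,4.5],[0,-14,-7.9,0,0,0,4.5]],
])

```text
time_s: 13.37
position: [0.5574, -0.0565, 0.1403]
tool_rot: [[0.001, 0.49, -0.872], [-0.0, -0.872, -0.49], [-1.0, 0.001, -0.001]]
ft_force: [1.0, 0.5, -1.3]
grip_width: 0.0501
```

Request:
carry_out([
  [[0,-3,-1.7,0,0,0,4.5],[0,-6,-3.4,0,0,0,4.5],[0,-9,-5,0,0,0,4.5],[0,-12,-6.7,0,0,0,4.5],[0,-14,-7.9,0,0,0,4.5]],
])

```text
time_s: 13.78
position: [0.5575, 0.1056, 0.1403]
tool_rot: [[0.001, 0.491, -0.871], [0.0, -0.871, -0.491], [-1.0, 0.0, -0.001]]
ft_force: [-0.4, 0.1, -1.6]
grip_width: 0.0496
```

```bash
python3 rel.py .557 .192 .113 -60.5
```

```text
t 13.78 p [0.5575 0.1056 0.1403] yaw -60.58 down [ 9.e-04  5.e-04 -1.e+00] q [-1.2 28.8 80.7  0.  70.5 59.3] F [-0.38  0.07 -1.64] M [ 0.009 -0.016  0.016] w 0.0496
rel cm [ 2.74 -7.54 -4.2 ] rot [-0.0014 -0.001  -0.    ]
```

Request:
carry_out([
  [[0,-2.5,-1.4,0,0,0,4.5],[0.7,-5,-2.8,0,0,0,4.5],[1.7,-7,-3.9,0,0,0,4.5],[2.5,-7.5,-4.2,0,0,0,4.5],[2.7,-7.5,-4.2,0,0,0,4.5]],
])

```text
time_s: 14.2
position: [0.5571, 0.19, 0.1116]
tool_rot: [[-0.001, 0.492, -0.871], [-0.0, -0.871, -0.492], [-1.0, -0.001, 0.001]]
ft_force: [-0.2, -0.4, -2.3]
grip_width: 0.0496
```

Request:
carry_out([
  [[0,0,0,0,0,0,4.5],[0,0,0,0,0,0,4.5],[0,0,0,0,0,0,4.5],[0,0,0,0,0,0,4.5]],
])

```text
time_s: 14.53
position: [0.5581, 0.1878, 0.1129]
tool_rot: [[0.001, 0.488, -0.873], [0.0, -0.873, -0.488], [-1.0, 0.0, -0.001]]
ft_force: [-0.0, -0.5, -0.9]
grip_width: 0.0498
```

```bash
python3 rel.py .557 .192 .1135 -60.5; python3 - <<'E'
from h import *
d=grab('scene','s6'); grab('top','t6')
print('tray mid',proj(d,[.557,.192,.003]),'cap underside centre',proj(d,[.557,.192,.1]),'key top',proj(d,[.4665,-.2484,.094]))
E
```

```text
t 14.53 p [0.5581 0.1878 0.1129] yaw -60.76 down [ 9.e-04  1.e-04 -1.e+00] q [ 7.1 32.4 79.  -0.  68.5 67.9] F [-0.   -0.46 -0.9 ] M [-0.025  0.002 -0.015] w 0.0498
rel cm [-0.06 -0.42 -0.11] rot [-0.0045 -0.0008 -0.0004]
tray mid [258.94725349 354.54738589] cap underside centre [255.19024925 313.6176886 ] key top [419.14153787 181.11510444]
```

View pics/s6.png

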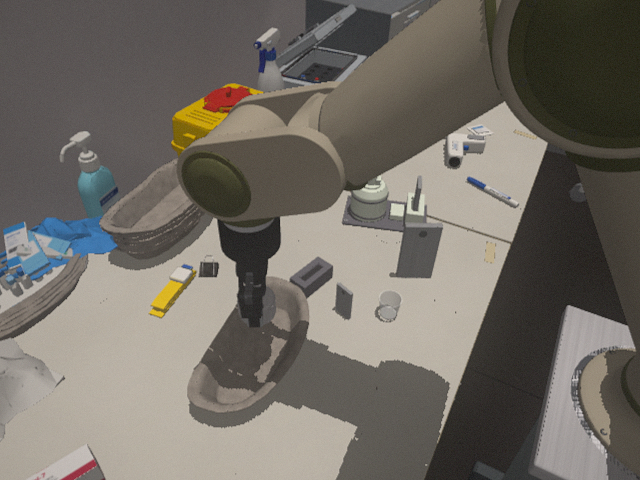

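The cap is held over the tray at (258,312). The key stands home at (419,190), the neck is bare, and the cup (388,305) and tray have not moved. I'll make a last 4 mm correction, settle, check, and hand in.

Request:
carry_out([
  [[-0.05,-0.4,-0.1,0,0,0,4.5],[-0.05,-0.4,-0.1,0,0,0,4.5],[-0.05,-0.4,-0.1,0,0,0,4.5],[-0.05,-0.4,-0.1,0,0,0,4.5],[-0.05,-0.4,-0.1,0,0,0,4.5]],
])

```text
time_s: 15.05
position: [0.5566, 0.1928, 0.1128]
tool_rot: [[-0.0, 0.49, -0.872], [-0.0, -0.872, -0.49], [-1.0, -0.0, 0.0]]
ft_force: [-0.3, 0.3, -1.3]
grip_width: 0.05
```

```bash
python3 - <<'E'
from h import *
a=load('scene0')['image'].astype(int);b=load('s6')['image'].astype(int)
T0=load('top0')['image'].astype(int);T=load('t6')['image'].astype(int)
for n,(im0,im1,u,v,r) in dict(cup_s=(a,b,389,306,12),cup_t=(T0,T,315,336,12),vialn_t=(T0,T,324,188,6),vialf_t=(T0,T,325,158,6),tray_t=(T0,T,150,250,12)).items():
    print(n,abs(im0-im1)[v-r:v+r,u-r:u+r].mean().round(1))
E
python3 rel.py .557 .192 .1135 -60.5; python3 -c "
from rig import env
env.close_job()"
```

```text
cup_s 25.3
cup_t 9.2
vialn_t 8.8
vialf_t 9.4
tray_t 26.0
t 15.05 p [0.5566 0.1928 0.1128] yaw -60.67 down [-0. -0. -1.] q [ 7.6 32.5 79.  -0.  68.6 68.3] F [-0.25  0.29 -1.35] M [0.028 0.005 0.019] w 0.05
rel cm [-0.07  0.09  0.  ] rot [-0.003  0.     0.   ]
the job is handed in; nothing more can be done
```

The job is handed in at about 15 s of robot time. The key is home in the slot, and the cap is off and held level over the middle of the tray. No verdict came back.

- **Key:** I took the middle-sized plate from the stand and pushed it into the slot until it met resistance. After I let go, its top matched the height for fully home (94 mm), and it still stood there in the last picture.
- **Cap:** Turning anticlockwise, the torque rose to 0.85 N·m by 0.25 rad of gripper turn. Clockwise turned freely. I turned it about 1.37 rad clockwise, and it lifted with only its own weight.
- **Final hold:** The tool is level at (0.557, 0.193), and the cap's underside is worked out to be about 99 mm above the table.

**Checks that disagreed or were inconclusive:**
- **Grip width:** the fingers read 50 mm on the 52–54 mm cap and 7 mm on the 8 mm key. I took this as reading bias.
- **Tray middle:** the rim outline and the floor outline put it about 4–5 mm apart, so I aimed between them.
- **Bystanders:** a before/after pixel comparison showed little change at both vials and at the cup in the top view. It showed larger differences at the cup in the scene view and at the tray. I didn't trace those; they could be shadow, since the last picture showed the cup and tray where they started. The vials were hidden by the arm in that picture.

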